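# Load a pine offcut into a drilling jig past its spring catch

## Robot

A 6-joint arm with a two-finger parallel gripper is mounted at the origin on a cart in front of the work surface, level with it; the furniture and walls round the work are solid. World frame = base frame: x ahead of the robot, y to its left, z up, the work surface at z = 0. Lengths are in m, angles in degrees, forces in N, time in s.
With the tool pointing down it reaches from about 0.3 to 0.775 m from the base axis. Payload 14.6 kg.
Tool frame: the origin (TCP) lies between the finger pads; the fingertips stand 17 mm ahead of it and the grasp point (between the pads) lies 2 mm behind it; z points along the fingers, y is the line along which they close (so a half turn about z gives the same grasp; the last joint's range is limited). The gripper opens to 85 mm and grips with 20 to 120 N. Pads are 22 mm wide; open, the fingers measure 114 mm over their backs; the gripper's body (76 mm by 85 mm) begins 54 mm behind the grasp point. The pads swing forward as they close: fully open they stand 13 mm farther back than shut.
Start: joints at [69.465, 17.183, 87.147, -0, 75.671, -3.816], TCP at [0.158, 0.527, 0.248] pointing down, gripper open.
Joint ranges: [-173.82, 173.82], [-45.26, 126.66], [13.44, 144.39], [-59.66, 239.66], [0, 175.72], [-146.38, 146.38]. Speed limits (degrees/s): [127.2, 127.2, 147.25, 180, 180, 180].

## Interface

Orientations are given as a 3x3 rotation matrix whose columns are the frame's x, y, z axes.
In Python, from bench import arm gives the robot as it stands.
- The arm moves only by the tool arm_command, never from a script. Its argument "targets" is a list of rows, each an object of numbers: "dx", "dy", "dz": the shift along the tool's x, y, z in units of 30 mm (1.0 is 30 mm); "wx", "wy", "wz": the turn, a rotation vector about the tool's x, y, z in rad; "gripper": the closure, from 0 (fully open) to 1 (shut). In form: [{"dx": .., "dy": .., "dz": .., "wx": .., "wy": .., "wz": .., "gripper": ..}, ...]. A call has 1 to 5 rows; each row is the pose to reach, as a shift and turn from the pose commanded when the call began, along the tool's axes at that moment; what a row does not reach only later rows make up. A row lasts 1/8 s, in which the tool goes at most 62.5 mm and 10.7 degrees, less where a joint would pass 70% of its speed; a pose out of reach is approached as far as the arm can. A call with a gripper value outside its range is refused whole. The fingers move at their own pace and stop on an object; the grip force is fixed at half the most. Time passes only in rows, so rows that repeat a pose let the fingers close. It gives the time, the measured TCP pose, the force, the opening and the grip force at its end, in the units of the state.
- arm.observe(): the state, without advancing time (a new reading comes with each control period).
- arm.get_image(name): name is "side" or "top" or "wrist"; returns the picture (400x640x3 uint8, red, green, blue); there is no depth.
- arm.camera_params(name): a dict with "fx", "fy", "cx", "cy" (pixels), "R" (3x3) and "t" (3): a world point X has camera coordinates R X + t. Camera axes: x right, y down, z forward; pixel columns grow to the right and rows downward; lengths in m; the calibration is good to about 2 mm. A picture is of the moment at which its call begins: read the wrist's pose just before it. camera_params takes no time and is no camera call; for the wrist camera it gives the pose at the moment of the call.
- arm.hand_in(): hands the job in; it is judged then, once.
Trained networks look in the newest picture that a camera, given by its name, has taken for a name from the list of things; names that differ only in an ending like _2 or _b are one class to them, and where a whole thing is asked for, a point or a joint stands for the part that bears it (a point fixed in the world has none). Each returns a list of dicts, best first, with "score" (0 to 1); they miss things now and then, are a little off and sometimes report something else, mostly with a low value. They report only what shows in the picture. A call takes as long as a camera call. They do not tell look-alikes from the thing itself.
- arm.find_in(label, camera): "position" ([x, y, z] in m, in world coordinates, good to about 4 mm: the middle of the surface that is visible of it).
- arm.trace(label, camera): "region" (400x640 bool, what is visible of it).
The state is a dict: "clock": time; "joints": joint angles; "qd": joint speeds; "joint_efforts": joint torques, N m; "tcp_pos": TCP position; "tcp_rot": TCP orientation; "wrist_force": force on the tool from outside, world axes, zero at the start; "ft_torque": the same for the moment, N m; "grip_width": finger opening in m; "grip_force": force on a finger pad.
Only numpy, scipy, OpenCV 4.12 (cv2) and the standard library are available. Lean on these libraries where they do the work, as an engineer would, in place of code of your own. Each camera call takes 0.05 s, during which the arm holds its last target. There are 200 camera calls.

## Task

Press the long spring-loaded release bar of the drilling jig down with a fingertip and keep it down while you push the pine offcut along the channel, from its outer end, right over the lowered catch until it is against the end stop beyond the drill bridge. Do not let the bar up while the offcut is over the catch; at the end let it come up, so that the catch springs up behind the offcut and locks it in. Only press and push: do not lift the offcut, and leave the tape measure, padlock and bolt beside the jig where they are.

Things in the scene. Friction and masses are not known exactly. Their poses are not given: they have to be found in the camera images.
- drill_jig: Wooden drilling jig fixed on the bench; base 425 x 102 mm, z 0..22. Origin at bench level, under the channel's centre line, at the catch face that stops the offcut. Its +x = push direction, z up. In its frame, mm: base x -240..185, y -42..60; channel y -24..24, floor z 22, between 5 mm aluminium strips with tops at z 30; release bar beside it at y 30..54
- end_stop (a point): Foot of the face of the wooden end stop, on the channel floor: jig frame x 158, y 0, z 22 mm. The stop is 34 mm high. With the offcut home its rear end is at x 18 and its origin at x 88 (jig frame)
- bridge (a point): Top of the steel drill bushing on the bridge over the channel: jig frame x 95, y 0, z 80 mm. The bridge has two wooden legs and an aluminium top, x 73..117, y -44..45, underside z 65; the offcut slides under it (5 mm above the offcut)
- catch (a joint): The steel catch: bar and nose are one piece sliding straight down, in m. 0 = up (locking), 0.014 = hard stop; from 0.008 the nose is below the channel floor, 0.012 is a good press. Spring: about 2 N at the top, 7 N fully down. Press it anywhere on the bar; it does not tilt, and a fingertip can slide along the bar while holding it down
- bar_top (a point): Centre of the flat top of the release bar (moves with it): jig frame x -97, y 42, z 46 mm when up. Bar 255 mm long (jig x -225..30), 24 wide. Two fingertips 42 mm apart across the channel stand one on the bar, one behind the offcut
- catch_nose (a point): Centre of the top of the catch nose (moves with it): jig frame x 6, y 0, z 30 mm when up, 8 mm above the floor. Nose x 0..12, y -14..14
- pine_offcut: Loose plain pine block lying in the channel before the catch, 140 mm long (its own y axis, which lies along the channel), 44 wide (x), 38 high (z); about 0.12 kg. Origin at the centre of its underside, on the channel floor (z 22 mm), front end 15 to 45 mm short of the catch. If the bar is let up with the offcut over the nose, the nose lifts it.
- tape_measure: Bystander: green tape measure standing on the bench, 40 x 84 x 65 mm, origin at the centre of its underside.
- padlock: Bystander: brass-coloured padlock lying on the bench, 64 x 42 x 18 mm, origin at the centre of its underside.
- coach_bolt: Bystander: steel bolt with a nut lying on the bench, 22 x 79 x 19 mm, origin at the centre of its underside.
Mind the look-alikes: they are no part of the job. What is meant by the pine_offcut is not black, and is the larger of those in its own colour.

How it is judged (in metres and radians):
On the way:
1. the catch is held down with the offcut over it (value of joint catch above 0.0075 m and x of pine_offcut in the frame of drill_jig between -0.055 and 0.06 m), for 0.2 s.
At the end, for the whole second after the job is handed in: The offcut lies flat in the channel at rest, within 5 mm of the end stop, and the catch is up again behind it (within 3 mm of its top position) (x of pine_offcut in the frame of drill_jig between 0.083 and 0.091 m and y of pine_offcut in the frame of drill_jig between -0.006 and 0.006 m and height (world z) of pine_offcut below 0.026 m and angle between pine_offcut's own z axis and vertical below 0.05 rad and linear speed of pine_offcut below 0.02 m/s and value of joint catch below 0.003 m); the robot touches nothing.
It fails at once if the offcut is lifted (20 mm off the channel floor) or tipped (more than about 17 degrees) (height (world z) of pine_offcut above 0.042 m or angle between pine_offcut's own z axis and vertical above 0.3 rad).
It fails at once if the release bar is let up while the offcut is still over the catch (x of pine_offcut in the frame of drill_jig between -0.055 and 0.055 m and value of joint catch below 0.004 m).
It fails at once if the tape measure is moved more than 20 mm (distance of tape_measure from where it was at the start of the episode above 0.02 m).
It fails at once if the padlock is moved more than 20 mm (distance of padlock from where it was at the start of the episode above 0.02 m).
It fails at once if the coach bolt is moved more than 20 mm (distance of coach_bolt from where it was at the start of the episode above 0.02 m).
It also fails if it takes over 42 s, if anything falls off the work surface, if the arm or the gripper's body presses on something with over 40 N, if the wrist force passes 120 N, or if a joint passes its speed limit or range.

## Working session

There is one attempt and no reset: what is moved stays moved. The work goes in short steps, Python scripts to look and compute and a tool call to move; the robot and the scene stay as the last step left them, time stands still between calls to the robot, and variables do not carry over. Pictures are saved under pics/ and viewed, at most 10 in all, crops included, and the job is handed in when it is done.

Besides the shell and the picture viewer there is one more tool, called after "Request:" as name([rows], argument=value, ...), one row to a line, values as JSON. arm_command: Moves the arm, as the interface text tells. Its arguments: {"type":"object","properties":{"targets":{"type":"array","items":{"type":"object","properties":{"dx":{"type":"number"},"dy":{"type":"number"},"dz":{"type":"number"},"wx":{"type":"number"},"wy":{"type":"number"},"wz":{"type":"number"},"gripper":{"type":"number"}}}}},"required":["targets"]}

```bash
mkdir -p pics
python3 - <<'E'
from bench import arm
import cv2,numpy as np
s=arm.observe();print(s['clock'],s['tcp_pos'],np.round(s['tcp_rot'],3),s['grip_width'])
a=[]
for c in ['top','side']:
    im=arm.get_image(c);cv2.imwrite(f'pics/{c}0.png',im[:,:,::-1])
    for l in ['drill_jig','pine_offcut','bar_top','catch_nose','end_stop','bridge']:
        try:print(c,l,[(np.round(d['position'],3).tolist(),round(d['score'],2)) for d in arm.find_in(l,c)[:4]])
        except Exception as e:print(c,l,e)
print(arm.observe()['clock'])
E
```

```text
0.0 [0.15814378 0.52654909 0.24769939] [[-0.958  0.288 -0.   ]
 [ 0.288  0.958 -0.001]
 [ 0.    -0.001 -1.   ]] 0.08541638594242505
top drill_jig [([0.515, -0.038, 0.026], 0.87)]
top pine_offcut [([0.721, 0.031, 0.028], 0.94), ([0.553, -0.127, 0.059], 0.73), ([0.446, -0.4, 0.041], 0.61)]
top bar_top [([0.522, -0.14, 0.05], 0.63), ([0.382, -0.031, 0.058], 0.35)]
top catch_nose [([0.516, -0.141, 0.046], 0.91)]
top end_stop [([0.512, -0.039, 0.023], 0.81)]
top bridge [([0.515, -0.04, 0.023], 0.96)]
side drill_jig [([0.529, -0.138, 0.019], 0.6)]
side pine_offcut [([0.449, -0.425, 0.036], 0.8), ([0.72, 0.012, 0.026], 0.68), ([0.555, -0.147, 0.059], 0.59)]
side bar_top [([0.524, -0.17, 0.042], 0.87)]
side catch_nose [([0.525, -0.172, 0.048], 0.7)]
side end_stop [([0.526, -0.141, 0.024], 0.98)]
side bridge [([0.526, -0.138, 0.021], 0.66)]
0.7
```

View pics/top0.png

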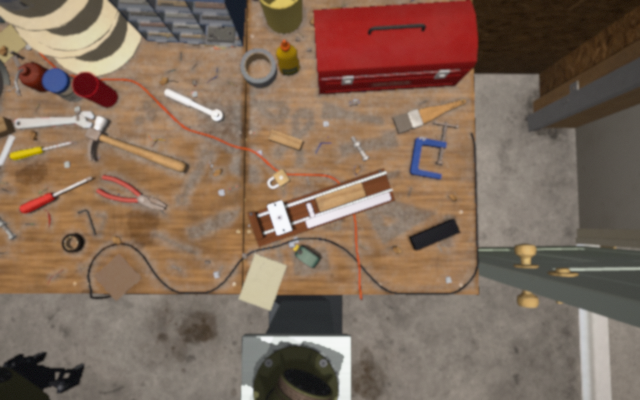

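View pics/side0.png

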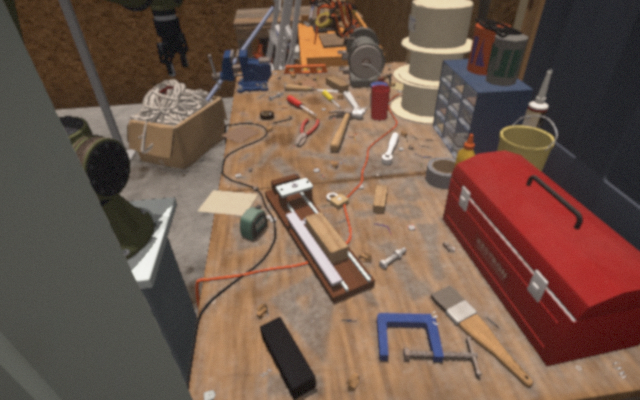

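The top view shows the jig at px (250–393, 172–240). The bar is the pale strip on the robot side, (310–393, 193–225), and the offcut lies in the channel at about (345, 195). The push direction is to the left, roughly world +y. The loose block at (285, 140) and the black block are the look-alikes.

```bash
cat > h.py <<'E'
from bench import arm
import cv2,numpy as np
def plane(c,px,z,P=None):
    P=P or arm.camera_params(c);R=np.array(P['R']);t=np.array(P['t'])
    px=np.atleast_2d(px).astype(float)
    d=np.c_[(px[:,0]-P['cx'])/P['fx'],(px[:,1]-P['cy'])/P['fy'],np.ones(len(px))]@R
    C=-R.T@t
    return C+d*((z-C[2])/d[:,2])[:,None]
def proj(c,X,P=None):
    P=P or arm.camera_params(c);x=np.atleast_2d(X)@np.array(P['R']).T+np.array(P['t'])
    return np.c_[x[:,0]/x[:,2]*P['fx']+P['cx'],x[:,1]/x[:,2]*P['fy']+P['cy']]
def rect(c,m,z,P=None):
    v,u=np.nonzero(m)
    w=plane(c,np.c_[u,v],z,P)[:,:2]
    (cx,cy),(a,b),_=r=cv2.minAreaRect((w*1000).astype(np.float32))
    q=cv2.boxPoints(r);e=max([q[1]-q[0],q[2]-q[1]],key=np.linalg.norm)
    return np.round([cx,cy,max(a,b),min(a,b),np.degrees(np.arctan2(e[1],e[0]))%180],1)
E
python3 - <<'E'
from h import *
arm.get_image('top')
for l,z in [('bar_top',.046),('pine_offcut',.06),('drill_jig',.022)]:
    for d in arm.trace(l,'top')[:3]:print(l,round(d['score'],2),d['region'].sum(),rect('top',d['region'],z))
E
```

```text
bar_top 0.85 747 [ 536.7 -142.2  251.7   65.4  109.1]
pine_offcut 0.88 778 [ 554.8 -129.8  140.1   47.7  107.9]
pine_offcut 0.56 375 [715.7  29.6  97.7  34.9  71.6]
pine_offcut 0.56 822 [ 446.8 -393.   144.    47.3  112.5]
drill_jig 0.56 4289 [525.1 -73.4 425.5 109.  108. ]
```

Request:
arm_command([
  {"dx":-20.5,"dy":-20.7,"dz":0,"wz":0.963,"gripper":0.68},
  {"dx":-20.5,"dy":-20.7,"dz":0,"wz":0.963,"gripper":0.68},
  {"dx":-20.5,"dy":-20.7,"dz":0,"wz":0.963,"gripper":0.68},
  {"dx":-20.5,"dy":-20.7,"dz":0,"wz":0.963,"gripper":0.68},
  {"dx":-20.5,"dy":-20.7,"dz":0,"wz":0.963,"gripper":0.68},
])

```text
invalid input at $.targets[0]: expected keys dx, dy, dz, wx, wy, wz, gripper
```

Request:
arm_command([
  {"dx":-20.5,"dy":-20.7,"dz":0,"wx":0,"wy":0,"wz":0.963,"gripper":0.68},
  {"dx":-20.5,"dy":-20.7,"dz":0,"wx":0,"wy":0,"wz":0.963,"gripper":0.68},
  {"dx":-20.5,"dy":-20.7,"dz":0,"wx":0,"wy":0,"wz":0.963,"gripper":0.68},
  {"dx":-20.5,"dy":-20.7,"dz":0,"wx":0,"wy":0,"wz":0.963,"gripper":0.68},
  {"dx":-20.5,"dy":-20.7,"dz":0,"wx":0,"wy":0,"wz":0.963,"gripper":0.68},
])

```text
clock: 1.52
tcp_pos: [0.3055, 0.2491, 0.2485]
tcp_rot: [[-0.329, 0.944, 0.001], [0.944, 0.329, 0.0], [0.0, 0.001, -1.0]]
wrist_force: [0.9, -0.1, 0.4]
grip_width: 0.0272
grip_force: 0.0
```

Request:
arm_command([
  {"dx":-18.4,"dy":2.8,"dz":0,"wx":0,"wy":0,"wz":0.02,"gripper":0.68},
  {"dx":-18.4,"dy":2.8,"dz":0,"wx":0,"wy":0,"wz":0.02,"gripper":0.68},
  {"dx":-18.4,"dy":2.8,"dz":0,"wx":0,"wy":0,"wz":0.02,"gripper":0.68},
  {"dx":-18.4,"dy":2.8,"dz":0,"wx":0,"wy":0,"wz":0.02,"gripper":0.68},
  {"dx":-18.4,"dy":2.8,"dz":0,"wx":0,"wy":0,"wz":0.02,"gripper":0.68},
])

```text
clock: 2.15
tcp_pos: [0.4534, -0.0267, 0.2486]
tcp_rot: [[-0.316, 0.949, 0.001], [0.949, 0.316, -0.0], [-0.0, 0.001, -1.0]]
wrist_force: [0.8, 1.2, -0.3]
grip_width: 0.0268
grip_force: 0.0
```

Request:
arm_command([
  {"dx":-9,"dy":1.4,"dz":0,"wx":0,"wy":0,"wz":0,"gripper":0.68},
  {"dx":-9,"dy":1.4,"dz":0,"wx":0,"wy":0,"wz":0,"gripper":0.68},
])

```text
clock: 2.4
tcp_pos: [0.5106, -0.1378, 0.2484]
tcp_rot: [[-0.316, 0.949, 0.001], [0.949, 0.316, -0.0], [-0.0, 0.0, -1.0]]
wrist_force: [-0.3, 1.0, 1.0]
grip_width: 0.0274
grip_force: 0.0
```

Run:
```python
from h import *
s=arm.observe();print(s['clock'],np.round(s['tcp_pos'],4),np.round(s['tcp_rot'],3).tolist(),s['grip_width'])
P=arm.camera_params('wrist')
im=arm.get_image('wrist');cv2.imwrite('pics/w0.png',im[:,:,::-1])
for l,z in [('bar_top',.046),('pine_offcut',.06),('drill_jig',.022)]:
    for d in arm.trace(l,'wrist')[:3]:print(l,round(d['score'],2),d['region'].sum(),rect('wrist',d['region'],z,P))
```

```text
2.4 [ 0.5106 -0.1378  0.2484] [[-0.316, 0.949, 0.001], [0.949, 0.316, -0.0], [-0.0, 0.0, -1.0]] 0.027360149085165215
bar_top 0.67 4477 [ 537.7 -143.3  254.    65.   108.4]
pine_offcut 0.94 4709 [ 554.5 -126.1  139.5   46.5  109. ]
pine_offcut 0.85 3423 [698.2  24.6  95.2  38.7  69.7]
pine_offcut 0.65 690 [ 454.7 -366.8  150.3   52.8  114.2]
drill_jig 0.72 18072 [ 547.7 -111.   347.8  119.8  108.4]
drill_jig 0.43 1891 [604.7  55.   61.4  45.5 122.5]
```

View pics/w0.png

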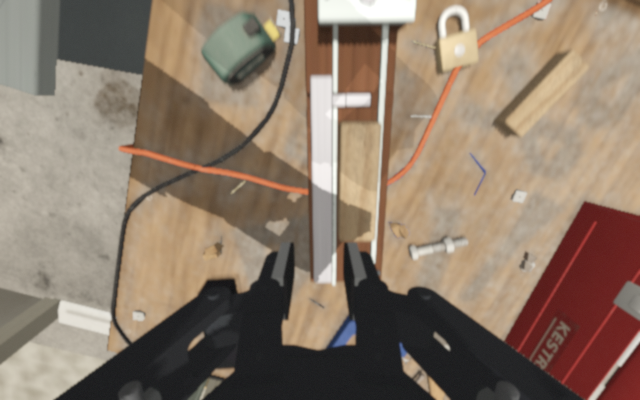

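The wrist view shows the bar at px (310–334, 75–283), the nose at (333–370, 93–107) and the offcut at (342–380, 122–240), with its outer end towards the gripper. I'll refine the pose with bar-only pixels and convert the fingertips' start pose into tool units.

```bash
cat >> h.py <<'E'
YAW=np.radians(108.4);O=np.array([.5256,-.0447])
xj=np.array([np.cos(YAW),np.sin(YAW)]);yj=np.array([-xj[1],xj[0]])
def J(x,y,z=0):return np.r_[O+(x*xj+y*yj)/1000,z/1000]
def toj(p):d=(np.array(p[:2])-O)*1000;return np.round([d@xj,d@yj],1)
def goto(x,y,z=None):
    s=arm.observe();R=np.array(s['tcp_rot']);t=J(x,y,0);t[2]=s['tcp_pos'][2] if z is None else z
    print('now jig',toj(s['tcp_pos']),np.round(s['tcp_pos'][2],4),'units',np.round(R.T@(t-s['tcp_pos'])/.03,2),'F',np.round(s['wrist_force'],1),'yaw y',np.degrees(np.arctan2(R[1,1],R[0,1])).round(2),s['clock'])
E
python3 - <<'E'
from h import *
P=arm.camera_params('wrist');im=arm.get_image('wrist')
m=arm.trace('bar_top','wrist')[0]['region'].copy()
k=cv2.morphologyEx(m.astype(np.uint8),cv2.MORPH_OPEN,np.ones((25,9)))
r=rect('wrist',k,.046,P);print('bar',r,'jig',toj(r[:2]/1000))
d=arm.trace('pine_offcut','wrist')[0]['region'];r=rect('wrist',d,.06,P);print('off',r,toj(r[:2]/1000))
def px(*a):return proj('wrist',J(*a),P)[0].round().astype(int)
o=im[:,:,::-1].copy()
for q in [[(-225,30,46),(30,30,46),(30,54,46),(-225,54,46)],[(0,-14,30),(12,-14,30),(12,14,30),(0,14,30)],[(-240,-42,22),(-60,-42,22)],[(-160,-24,30),(50,-24,30)],[(73,-44,80),(73,45,80)]]:
    cv2.polylines(o,[np.array([px(*a) for a in q])],True,(0,255,0),1)
cv2.imwrite('pics/w1.png',cv2.resize(o[0:300,200:500],(600,600)))
goto(-206,21)
E
```

```text
bar [ 519.5 -150.4  253.8   23.9  109. ] jig [-98.4  39.2]
off [ 446.5 -370.1  154.7   45.   103.3] [-283.8  177.8]
now jig [-80.4  43.5] 0.2485 units [-4.19  0.74  0.  ] F [-0.5 -0.7  1. ] yaw y 18.48 2.75
```

View pics/w1.png

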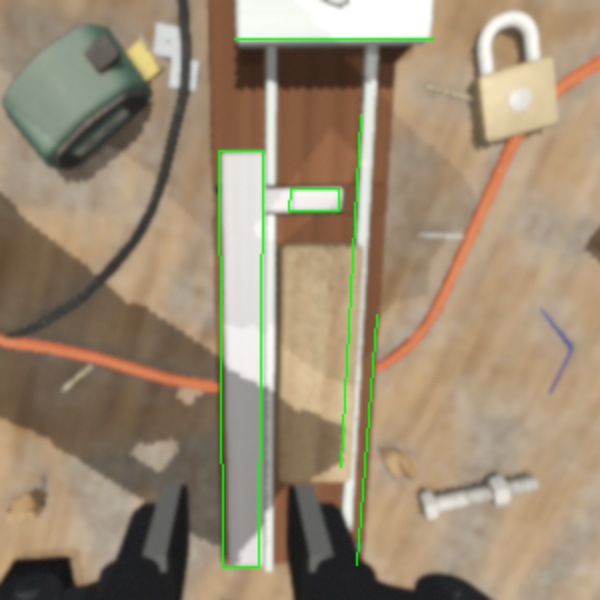

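```bash
sed -i 's/radians(108.4)/radians(108.9)/;s/\.5256,-\.0447/.527,-.0445/' h.py
python3 - <<'E'
from h import *
for p,z in [((355,241),.06),((360,123),.06),((352,106),.03)]:print(toj(plane('wrist',p,z)[0]))
goto(-203,21,.07)
E
```

```text
[-155.1    1.1]
[-16.3   0.3]
[1.1 6. ]
now jig [-79.7  45.6] 0.2485 units [-4.1   0.85  5.95] F [-0.5 -0.7  1. ] yaw y 18.48 2.75
```

Request:
arm_command([
  {"dx":-2,"dy":0.45,"dz":0,"wx":0,"wy":0,"wz":-0.007,"gripper":0.68},
  {"dx":-3.9,"dy":0.85,"dz":0,"wx":0,"wy":0,"wz":-0.007,"gripper":0.68},
  {"dx":-3.9,"dy":0.85,"dz":2,"wx":0,"wy":0,"wz":-0.007,"gripper":0.68},
  {"dx":-3.9,"dy":0.85,"dz":4,"wx":0,"wy":0,"wz":-0.007,"gripper":0.68},
  {"dx":-3.9,"dy":0.85,"dz":5,"wx":0,"wy":0,"wz":-0.007,"gripper":0.68},
])

```text
clock: 3.38
tcp_pos: [0.5701, -0.2369, 0.0954]
tcp_rot: [[-0.324, 0.946, -0.003], [0.946, 0.324, 0.002], [0.003, -0.002, -1.0]]
wrist_force: [0.7, -0.4, 0.7]
grip_width: 0.0274
grip_force: 0.0
```

Run:
```python
from h import *
arm.get_image('wrist')
goto(-195,21,.07)
im=arm.get_image('wrist')
cv2.imwrite('pics/w2.png',im[:,:,::-1])
```

```text
now jig [-195.3   22.2] 0.0925 units [0.01 0.04 0.75] F [-0.7  1.2 -4. ] yaw y 18.9 3.425
```

View pics/w2.png

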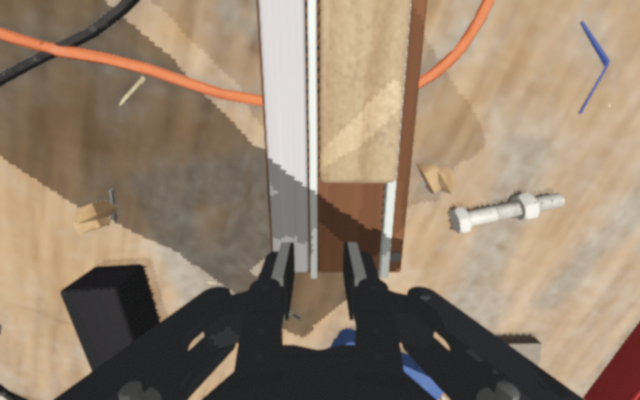

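The bar finger (tip px 284, 243) is in line with the bar, and the other finger (352, 243) is centred in the channel behind the offcut, whose rear end is at row 182. I'll descend gradually.

Request:
arm_command([
  {"dx":0,"dy":0,"dz":0.4,"wx":0,"wy":0,"wz":0,"gripper":0.68},
  {"dx":0,"dy":0,"dz":0.8,"wx":0,"wy":0,"wz":0,"gripper":0.68},
  {"dx":0,"dy":0,"dz":0.9,"wx":0,"wy":0,"wz":0,"gripper":0.68},
  {"dx":0,"dy":0,"dz":0.9,"wx":0,"wy":0,"wz":0,"gripper":0.68},
])

```text
clock: 3.98
tcp_pos: [0.5712, -0.2387, 0.0715]
tcp_rot: [[-0.323, 0.947, 0.0], [0.947, 0.323, -0.0], [-0.0, 0.0, -1.0]]
wrist_force: [-0.3, 0.7, -0.3]
grip_width: 0.0274
grip_force: 0.0
```

Request:
arm_command([
  {"dx":0,"dy":0,"dz":0.1,"wx":0,"wy":0,"wz":0,"gripper":0.68},
  {"dx":0,"dy":0,"dz":0.2,"wx":0,"wy":0,"wz":0,"gripper":0.68},
  {"dx":0,"dy":0,"dz":0.2,"wx":0,"wy":0,"wz":0,"gripper":0.68},
  {"dx":0,"dy":0,"dz":0.2,"wx":0,"wy":0,"wz":0,"gripper":0.68},
])

```text
clock: 4.47
tcp_pos: [0.5712, -0.2386, 0.0654]
tcp_rot: [[-0.323, 0.947, 0.0], [0.947, 0.323, -0.0], [-0.0, 0.0, -1.0]]
wrist_force: [0.3, 0.1, -0.5]
grip_width: 0.0272
grip_force: 0.0
```

Request:
arm_command([
  {"dx":0,"dy":0,"dz":0.1,"wx":0,"wy":0,"wz":0,"gripper":0.68},
  {"dx":0,"dy":0,"dz":0.2,"wx":0,"wy":0,"wz":0,"gripper":0.68},
  {"dx":0,"dy":0,"dz":0.2,"wx":0,"wy":0,"wz":0,"gripper":0.68},
  {"dx":0,"dy":0,"dz":0.2,"wx":0,"wy":0,"wz":0,"gripper":0.68},
])

```text
clock: 4.97
tcp_pos: [0.5713, -0.2387, 0.0595]
tcp_rot: [[-0.323, 0.947, 0.0], [0.947, 0.323, -0.0], [-0.0, 0.0, -1.0]]
wrist_force: [0.2, 0.1, 3.7]
grip_width: 0.0277
grip_force: 1.7
```

Request:
arm_command([
  {"dx":0,"dy":0,"dz":0.1,"wx":0,"wy":0,"wz":0,"gripper":0.68},
  {"dx":0,"dy":0,"dz":0.1,"wx":0,"wy":0,"wz":0,"gripper":0.68},
  {"dx":0,"dy":0,"dz":0.1,"wx":0,"wy":0,"wz":0,"gripper":0.68},
])

```text
clock: 5.35
tcp_pos: [0.5712, -0.2387, 0.0564]
tcp_rot: [[-0.323, 0.947, 0.0], [0.947, 0.323, -0.0], [-0.0, 0.0, -1.0]]
wrist_force: [1.2, -1.2, 3.3]
grip_width: 0.0273
grip_force: 2.2
```

Request:
arm_command([
  {"dx":0,"dy":0,"dz":0.1,"wx":0,"wy":0,"wz":0,"gripper":0.68},
  {"dx":0,"dy":0,"dz":0.1,"wx":0,"wy":0,"wz":0,"gripper":0.68},
  {"dx":0,"dy":0,"dz":0.1,"wx":0,"wy":0,"wz":0,"gripper":0.68},
])

```text
clock: 5.72
tcp_pos: [0.5712, -0.2387, 0.0535]
tcp_rot: [[-0.323, 0.947, 0.0], [0.947, 0.323, -0.0], [-0.0, 0.0, -1.0]]
wrist_force: [1.1, -0.5, 6.4]
grip_width: 0.0276
grip_force: 2.7
```

Request:
arm_command([
  {"dx":0,"dy":0,"dz":0.08,"wx":0,"wy":0,"wz":0,"gripper":0.68},
  {"dx":0,"dy":0,"dz":0.08,"wx":0,"wy":0,"wz":0,"gripper":0.68},
  {"dx":0,"dy":0,"dz":0.08,"wx":0,"wy":0,"wz":0,"gripper":0.68},
])

```text
clock: 6.1
tcp_pos: [0.5713, -0.2387, 0.0512]
tcp_rot: [[-0.323, 0.947, 0.0], [0.947, 0.323, -0.0], [-0.0, 0.0, -1.0]]
wrist_force: [0.2, -1.4, 6.0]
grip_width: 0.0272
grip_force: 3.1
```

Run:
```python
from h import *
im=arm.get_image('wrist');cv2.imwrite('pics/w3.png',im[:,:,::-1])
F=[]
for i in range(8):arm.get_image('side');F.append(arm.observe()['wrist_force'])
print(np.mean(F,0));im=arm.get_image('side')
cv2.imwrite('pics/s3.png',cv2.resize(im[170:310,240:400,::-1],None,fx=4,fy=4,interpolation=cv2.INTER_CUBIC))
goto(7,21,.051)
```

```text
[ 0.64450111 -1.30496331  6.17342658]
now jig [-198.1   21. ] 0.0512 units [ 6.84 -0.01  0.01] F [ 1.  -1.6  6.3] yaw y 18.82 6.6
```

View pics/s3.png

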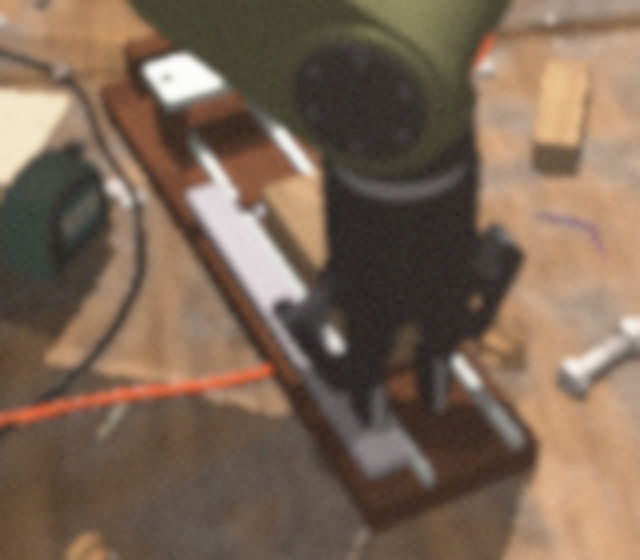

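The bar is pressed, with the spring force at about 6.2 N, which means roughly 12 mm down. The other finger stands free in the channel behind the offcut. Now I'll push.

Request:
arm_command([
  {"dx":0.2,"dy":0,"dz":0.01,"wx":0,"wy":0,"wz":0,"gripper":0.68},
  {"dx":0.45,"dy":0,"dz":0.01,"wx":0,"wy":0,"wz":0,"gripper":0.68},
  {"dx":0.7,"dy":0,"dz":0.01,"wx":0,"wy":0,"wz":0,"gripper":0.68},
  {"dx":0.85,"dy":0,"dz":0.01,"wx":0,"wy":0,"wz":0,"gripper":0.68},
  {"dx":1.0,"dy":0,"dz":0.01,"wx":0,"wy":0,"wz":0,"gripper":0.68},
])

```text
clock: 7.22
tcp_pos: [0.5618, -0.2107, 0.0512]
tcp_rot: [[-0.323, 0.947, 0.001], [0.947, 0.323, -0.001], [-0.002, 0.001, -1.0]]
wrist_force: [1.0, -4.6, 6.9]
grip_width: 0.0273
grip_force: 3.1
```

Request:
arm_command([
  {"dx":0.2,"dy":0,"dz":0,"wx":0,"wy":0,"wz":0,"gripper":0.68},
  {"dx":0.4,"dy":0,"dz":0,"wx":0,"wy":0,"wz":0,"gripper":0.68},
  {"dx":0.6,"dy":0,"dz":0,"wx":0,"wy":0,"wz":0,"gripper":0.68},
  {"dx":0.8,"dy":0,"dz":0,"wx":0,"wy":0,"wz":0,"gripper":0.68},
  {"dx":1.0,"dy":0,"dz":0,"wx":0,"wy":0,"wz":0,"gripper":0.68},
])

```text
clock: 7.85
tcp_pos: [0.5522, -0.1824, 0.0512]
tcp_rot: [[-0.323, 0.947, 0.002], [0.947, 0.323, -0.001], [-0.002, 0.001, -1.0]]
wrist_force: [1.5, -5.4, 5.9]
grip_width: 0.0272
grip_force: 3.6
```

Run:
```python
from h import *
goto(7,21,.051)
```

```text
now jig [-138.6   20.9] 0.0512 units [ 4.85 -0.01 -0.  ] F [ 1.5 -5.4  5.9] yaw y 18.82 7.85
```

Request:
arm_command([
  {"dx":0.2,"dy":0,"dz":0,"wx":0,"wy":0,"wz":0,"gripper":0.68},
  {"dx":0.4,"dy":0,"dz":0,"wx":0,"wy":0,"wz":0,"gripper":0.68},
  {"dx":0.6,"dy":0,"dz":0,"wx":0,"wy":0,"wz":0,"gripper":0.68},
  {"dx":0.8,"dy":0,"dz":0,"wx":0,"wy":0,"wz":0,"gripper":0.68},
  {"dx":1.0,"dy":0,"dz":0,"wx":0,"wy":0,"wz":0,"gripper":0.68},
])

```text
clock: 8.48
tcp_pos: [0.5425, -0.1539, 0.0512]
tcp_rot: [[-0.323, 0.947, 0.002], [0.947, 0.323, -0.001], [-0.002, 0.001, -1.0]]
wrist_force: [2.3, -5.9, 6.1]
grip_width: 0.0272
grip_force: 3.7
```

Run:
```python
from h import *
im=arm.get_image('wrist');cv2.imwrite('pics/w4.png',im[:,:,::-1])
goto(7,21,.051)
```

```text
now jig [-108.    20.8] 0.0512 units [ 3.83 -0.01  0.  ] F [ 0.3 -3.3  7. ] yaw y 18.83 8.525
```

View pics/w4.png

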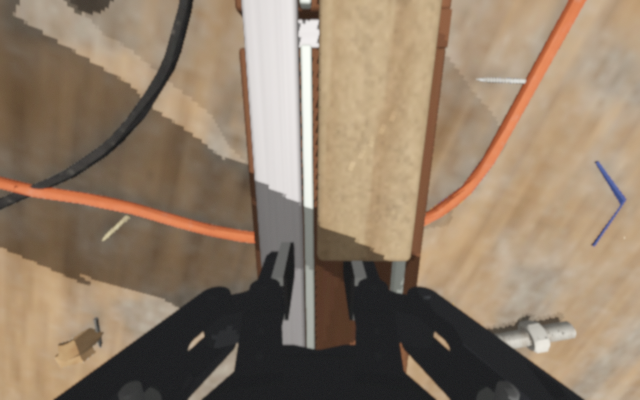

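The offcut (px 318–440 wide, rear edge at row 260) is being pushed straight along the channel over the lowered catch, and the other finger is still on the bar. I'll keep pushing.

Request:
arm_command([
  {"dx":0.2,"dy":0,"dz":0,"wx":0,"wy":0,"wz":0,"gripper":0.68},
  {"dx":0.4,"dy":0,"dz":0,"wx":0,"wy":0,"wz":0,"gripper":0.68},
  {"dx":0.6,"dy":0,"dz":0,"wx":0,"wy":0,"wz":0,"gripper":0.68},
  {"dx":0.8,"dy":0,"dz":0,"wx":0,"wy":0,"wz":0,"gripper":0.68},
  {"dx":1.0,"dy":0,"dz":0,"wx":0,"wy":0,"wz":0,"gripper":0.68},
])

```text
clock: 9.15
tcp_pos: [0.5329, -0.1256, 0.0512]
tcp_rot: [[-0.323, 0.947, 0.002], [0.947, 0.323, -0.001], [-0.002, 0.001, -1.0]]
wrist_force: [1.8, -5.4, 6.1]
grip_width: 0.027
grip_force: 3.8
```

Request:
arm_command([
  {"dx":0.2,"dy":0,"dz":0,"wx":0,"wy":0,"wz":0,"gripper":0.68},
  {"dx":0.4,"dy":0,"dz":0,"wx":0,"wy":0,"wz":0,"gripper":0.68},
  {"dx":0.6,"dy":0,"dz":0,"wx":0,"wy":0,"wz":0,"gripper":0.68},
  {"dx":0.8,"dy":0,"dz":0,"wx":0,"wy":0,"wz":0,"gripper":0.68},
  {"dx":1.0,"dy":0,"dz":0,"wx":0,"wy":0,"wz":0,"gripper":0.68},
])

```text
clock: 9.78
tcp_pos: [0.5232, -0.0971, 0.0512]
tcp_rot: [[-0.323, 0.947, 0.002], [0.947, 0.323, -0.001], [-0.002, 0.001, -1.0]]
wrist_force: [1.6, -5.5, 7.2]
grip_width: 0.0277
grip_force: 3.8
```

Request:
arm_command([
  {"dx":0.2,"dy":0,"dz":0,"wx":0,"wy":0,"wz":0,"gripper":0.68},
  {"dx":0.4,"dy":0,"dz":0,"wx":0,"wy":0,"wz":0,"gripper":0.68},
  {"dx":0.6,"dy":0,"dz":0,"wx":0,"wy":0,"wz":0,"gripper":0.68},
  {"dx":0.8,"dy":0,"dz":0,"wx":0,"wy":0,"wz":0,"gripper":0.68},
  {"dx":1.0,"dy":0,"dz":0,"wx":0,"wy":0,"wz":0,"gripper":0.68},
])

```text
clock: 10.4
tcp_pos: [0.5136, -0.0687, 0.0512]
tcp_rot: [[-0.323, 0.947, 0.002], [0.947, 0.323, -0.001], [-0.002, 0.001, -1.0]]
wrist_force: [1.9, -6.6, 7.7]
grip_width: 0.0276
grip_force: 3.9
```

Request:
arm_command([
  {"dx":0.15,"dy":0,"dz":0,"wx":0,"wy":0,"wz":0,"gripper":0.68},
  {"dx":0.3,"dy":0,"dz":0,"wx":0,"wy":0,"wz":0,"gripper":0.68},
  {"dx":0.4,"dy":0,"dz":0,"wx":0,"wy":0,"wz":0,"gripper":0.68},
  {"dx":0.5,"dy":0,"dz":0,"wx":0,"wy":0,"wz":0,"gripper":0.68},
  {"dx":0.6,"dy":0,"dz":0,"wx":0,"wy":0,"wz":0,"gripper":0.68},
])

```text
clock: 11.02
tcp_pos: [0.5078, -0.0517, 0.0512]
tcp_rot: [[-0.323, 0.947, 0.002], [0.947, 0.323, -0.001], [-0.002, 0.001, -1.0]]
wrist_force: [2.3, -6.0, 7.6]
grip_width: 0.0272
grip_force: 4.0
```

Run:
```python
from h import *
goto(7,21,.051)
```

```text
now jig [-0.6 20.5] 0.0512 units [ 0.25 -0.02  0.01] F [ 2.3 -6.   7.6] yaw y 18.82 11.025
```

Request:
arm_command([
  {"dx":0.06,"dy":0,"dz":0,"wx":0,"wy":0,"wz":0,"gripper":0.68},
  {"dx":0.12,"dy":0,"dz":0,"wx":0,"wy":0,"wz":0,"gripper":0.68},
  {"dx":0.16,"dy":0,"dz":0,"wx":0,"wy":0,"wz":0,"gripper":0.68},
  {"dx":0.16,"dy":0,"dz":0,"wx":0,"wy":0,"wz":0,"gripper":0.68},
])

```text
clock: 11.52
tcp_pos: [0.5062, -0.0471, 0.0512]
tcp_rot: [[-0.323, 0.947, 0.002], [0.947, 0.323, -0.001], [-0.001, 0.001, -1.0]]
wrist_force: [2.3, -4.2, 6.8]
grip_width: 0.0273
grip_force: 3.7
```

Request:
arm_command([
  {"dx":0.04,"dy":0,"dz":0,"wx":0,"wy":0,"wz":0,"gripper":0.68},
  {"dx":0.07,"dy":0,"dz":0,"wx":0,"wy":0,"wz":0,"gripper":0.68},
  {"dx":0.07,"dy":0,"dz":0,"wx":0,"wy":0,"wz":0,"gripper":0.68},
])

```text
clock: 11.9
tcp_pos: [0.5056, -0.0452, 0.0512]
tcp_rot: [[-0.323, 0.947, 0.002], [0.947, 0.323, -0.001], [-0.001, 0.001, -1.0]]
wrist_force: [2.5, -4.3, 6.9]
grip_width: 0.0274
grip_force: 3.7
```

Run:
```python
from h import *
goto(7,21,.051)
P=arm.camera_params('wrist');im=arm.get_image('wrist');cv2.imwrite('pics/w5.png',im[:,:,::-1])
```

```text
now jig [ 6.3 20.5] 0.0512 units [ 0.02 -0.02  0.01] F [ 2.5 -4.3  6.9] yaw y 18.83 11.9
```

View pics/w5.png

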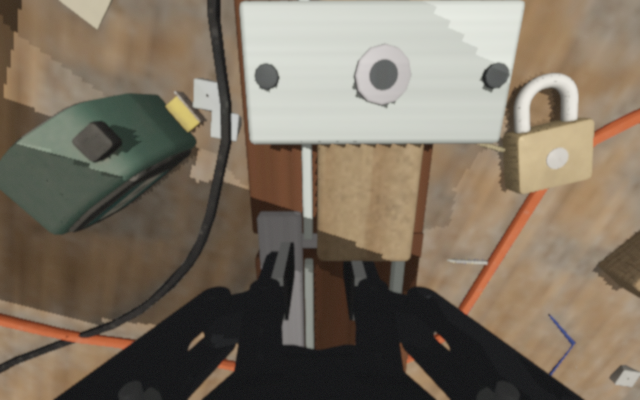

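Request:
arm_command([
  {"dx":0.03,"dy":0,"dz":0,"wx":0,"wy":0,"wz":0,"gripper":0.68},
  {"dx":0.06,"dy":0,"dz":0,"wx":0,"wy":0,"wz":0,"gripper":0.68},
  {"dx":0.06,"dy":0,"dz":0,"wx":0,"wy":0,"wz":0,"gripper":0.68},
])

```text
clock: 12.32
tcp_pos: [0.5052, -0.0439, 0.0512]
tcp_rot: [[-0.322, 0.947, 0.002], [0.947, 0.322, -0.002], [-0.002, 0.002, -1.0]]
wrist_force: [3.5, -10.1, 6.0]
grip_width: 0.0275
grip_force: 6.8
```

Request:
arm_command([
  {"dx":0.03,"dy":0,"dz":0,"wx":0,"wy":0,"wz":0,"gripper":0.68},
  {"dx":0.06,"dy":0,"dz":0,"wx":0,"wy":0,"wz":0,"gripper":0.68},
  {"dx":0.06,"dy":0,"dz":0,"wx":0,"wy":0,"wz":0,"gripper":0.68},
])

```text
clock: 12.7
tcp_pos: [0.5054, -0.0436, 0.0517]
tcp_rot: [[-0.322, 0.947, 0.004], [0.947, 0.322, -0.003], [-0.005, 0.003, -1.0]]
wrist_force: [6.9, -21.6, 6.5]
grip_width: 0.0274
grip_force: 14.5
```

Run:
```python
from h import *
goto(7,21,.051)
for p,z in [((365,260),.06),((310,233),.018),((310,248),.018),((280,212),.034),((380,143),.08)]:print(p,toj(plane('wrist',p,z)[0]))
```

```text
now jig [ 7.9 20.2] 0.0517 units [-0.03 -0.03  0.02] F [  6.9 -21.6   6.5] yaw y 18.76 12.7
(365, 260) [19.7 -2.1]
(310, 233) [14.2 24.7]
(310, 248) [ 3.9 24.8]
(280, 212) [33.9 40.1]
(380, 143) [76.  -1.2]
```

The wrist force along the push rose to about 22 N at TCP jig x ≈ 7.9, where 7 was expected, so the offcut is against the end stop. I'll back off slightly to take the load off, then lift straight up so the catch rises.

Request:
arm_command([
  {"dx":-0.1,"dy":0,"dz":0,"wx":0,"wy":0,"wz":0,"gripper":0.68},
  {"dx":-0.2,"dy":0,"dz":0,"wx":0,"wy":0,"wz":0,"gripper":0.68},
  {"dx":-0.2,"dy":0,"dz":0,"wx":0,"wy":0,"wz":0,"gripper":0.68},
])

```text
clock: 13.08
tcp_pos: [0.5057, -0.0467, 0.0507]
tcp_rot: [[-0.322, 0.947, -0.0], [0.947, 0.322, 0.0], [0.001, -0.0, -1.0]]
wrist_force: [0.2, 1.2, 5.9]
grip_width: 0.0275
grip_force: 3.2
```

Request:
arm_command([
  {"dx":0,"dy":0,"dz":-0.15,"wx":0,"wy":0,"wz":0,"gripper":0.68},
  {"dx":0,"dy":0,"dz":-0.3,"wx":0,"wy":0,"wz":0,"gripper":0.68},
  {"dx":0,"dy":0,"dz":-0.5,"wx":0,"wy":0,"wz":0,"gripper":0.68},
  {"dx":0,"dy":0,"dz":-1,"wx":0,"wy":0,"wz":0,"gripper":0.68},
  {"dx":0,"dy":0,"dz":-2,"wx":0,"wy":0,"wz":0,"gripper":0.68},
])

```text
clock: 13.7
tcp_pos: [0.5051, -0.0469, 0.1109]
tcp_rot: [[-0.322, 0.947, -0.002], [0.947, 0.322, 0.0], [0.001, -0.002, -1.0]]
wrist_force: [-0.5, -0.0, 0.5]
grip_width: 0.0272
grip_force: 0.0
```

Request:
arm_command([
  {"dx":-1,"dy":0,"dz":-1.5,"wx":0,"wy":0,"wz":0,"gripper":0.68},
  {"dx":-2.5,"dy":0,"dz":-3,"wx":0,"wy":0,"wz":0,"gripper":0.68},
  {"dx":-3,"dy":0,"dz":-3.5,"wx":0,"wy":0,"wz":0,"gripper":0.68},
  {"dx":-3,"dy":0,"dz":-3.5,"wx":0,"wy":0,"wz":0,"gripper":0.68},
])

```text
clock: 14.2
tcp_pos: [0.535, -0.1329, 0.2169]
tcp_rot: [[-0.321, 0.947, 0.002], [0.947, 0.321, -0.001], [-0.001, 0.002, -1.0]]
wrist_force: [-0.3, 0.2, -1.0]
grip_width: 0.0274
grip_force: 0.0
```

Run:
```python
from h import *
im=arm.get_image('wrist');goto(7,21,.051)
P=arm.camera_params('wrist');im=arm.get_image('wrist');o=im[:,:,::-1].copy()
def px(*a):return proj('wrist',J(*a),P)[0].round().astype(int)
for q in [[(18,-22,60),(18,22,60)],[(0,-14,30),(12,-14,30),(12,14,30),(0,14,30)],[(30,30,46),(30,54,46),(-80,54,46),(-80,30,46)]]:
    cv2.polylines(o,[np.array([px(*a) for a in q])],True,(0,255,0),1)
c=px(10,10,30);u=max(0,c[0]-110);v=max(0,c[1]-100)
cv2.imwrite('pics/w6.png',np.vstack([cv2.resize(i[v:v+140,u:u+240],None,fx=2,fy=2) for i in (o,im[:,:,::-1])]))
```

```text
now jig [-85.2  21.3] 0.2155 units [3.07 0.01 5.48] F [-0.3  0.5  0. ] yaw y 18.78 14.25
```

View pics/w6.png

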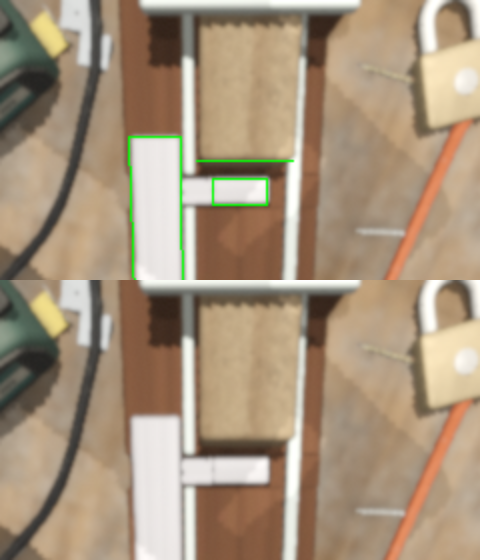

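The catch nose is up, matching its z = 30 overlay. The offcut's rear end lies on the x = 18 line, so it is home and flat. The tape measure and padlock look undisturbed, and the arm is clear, so I'm handing in.

```bash
python3 -c "
from bench import arm
print(arm.hand_in())"
```

```text
the job is handed in; nothing more can be done
None
```

I pushed the offcut over the held-down catch to the end stop, then let the bar up so the catch locked behind it. The last wrist picture shows the offcut home and the nose up, and I handed the job in at about 14 s; the hand-in returned no verdict.

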